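Stand a bracket plate in the drilling jig and lock it with the pin

TASK

Take the flat aluminium bracket plate off the sloped wooden rest and stand it upright on its short edge on the jig's base, hole end up, against the front of the drilled post so that the two holes line up. Then push the black-handled locating pin from the plate's side through the plate and the post until its collar is home against the plate, and leave it there. Leave the other things on the bench where they are.

Things in the scene. Friction and masses are not known exactly. Their poses are not given: they have to be found in the camera images.
- plate: Flat aluminium plate 110 x 56 x 16 mm, 0.2-0.4 kg, one round hole 24 mm across. Origin: centre of one 110 x 56 face (the under face at the start). x along the length to the hole end, y across the width, z through the thickness, away from that face (at the start up off the slope). Faces alike: either may go to the post. At the start it lies loose on the rest, low end at the lip, hole end uppermost.
- plate_foot (a point): Centre of the plate's 56 x 16 mm end face farthest from the hole: the edge it must stand on. Axes as plate.
- plate_hole (a point): Centre of the plate's hole (mid-thickness), 80 mm from plate_foot along the length and 30 mm from the other end; axes as plate.
- rest: Fixed sloped wooden rest on which the plate lies, 40 mm wide (the plate overhangs it by 8 mm each side), about 120 mm long, slope 35 degrees to the bench, rising towards its x; a lip 8 mm above the slope at the low end stops the plate. Origin: on the bench, about below the middle of the plate.
- jig: Fixed steel jig: base 150 (x) x 100 (y) x 12 mm with an upright post 44 mm wide (y), 30 thick (x), 115 high above the base; in it a level round hole 21 mm across along x, 80 mm above the base. Origin: centre of the base's underside. x points from the plate's side (front) to the post: the way the pin goes in. The base top is free for 95 mm in front of the post.
- jig_seat (a point): Foot of the post's front face, middle of its width, on the base top: the standing plate's back lower edge belongs here, so that plate_foot is 8 mm in front of it. Axes as jig.
- jig_hole (a point): Centre of the mouth of the post's hole, on the post's front face, 80 mm above jig_seat. Axes as jig.
- pin: Locating pin 130 mm long, 0.1-0.2 kg: steel shank 16 mm across, 70 long, its last 14 tapering to 8; collar 34 across, 5 thick; black round handle 20 across, 55 long. Origin: on the axis at the collar's front face; x to the tip; handle spans x -60 to -5 mm; balances about 20 mm ahead of the origin. At the start level in the cradle, axis 65 mm above the bench, handle sticking out free.
- pin_tip (a point): Tip of the pin's shank, on the axis, 70 mm ahead of pin. Axes as pin.
- cradle: Fixed wooden cradle, 75 x 70 x 70 mm, two notched walls open upwards that carry the pin's shank 10 to 60 mm ahead of its collar; lift the pin straight up out of the notches (13 mm deep). Origin: on the bench; x as the pin's x at the start.
- spray_can: Bystander: upright aluminium can, diameter 64, 170 mm high; origin centre of its underside.
- grease_jar: Bystander: amber jar, diameter 70, 75 mm high; origin centre of its underside.
- spanner: Bystander: spanner 190 mm long, lying along its x; origin at its underside.
- screwdriver: Bystander: screwdriver 200 mm long, lying along its x; origin at its underside.
- bearing: Bystander: steel bearing ring, diameter 70, 20 mm high; origin centre of its underside.
- flat_bar: Bystander: dark steel flat bar without holes, 150 x 40 x 10 mm, lying; origin centre of its underside.
- oil_bottle: Bystander: upright grey bottle, diameter 70, 130 mm high; origin centre of its underside.

How it is judged:
On the way:
1. the plate stands upright on its short edge on the jig's base, hole end up, close in front of the post (within about 25 mm) (angle between plate's own x axis and vertical below 0.12 rad and z of plate_foot in the frame of jig_seat between -0.004 and 0.005 m and height (world z) of plate_hole above 0.08 m and x of plate_foot in the frame of jig_seat between -0.035 and -0.004 m and y of plate_foot in the frame of jig_seat between -0.02 and 0.02 m), for 0.3 s.
At the end, for the whole second after the job is handed in: Plate upright (within 4.5 degrees) on its short edge on the jig base, hole end up, back within 5 mm of the post, centred within 10 mm; pin through plate and post (within 10 mm and 10 degrees of the hole axis), handle on the plate side, collar within 6 mm of the seated plate; both at rest (angle between plate's own x axis and vertical below 0.08 rad and height (world z) of plate_hole above 0.08 m and z of plate_foot in the frame of jig_seat between -0.004 and 0.004 m and x of plate_foot in the frame of jig_seat between -0.013 and -0.004 m and x of plate_hole in the frame of jig_hole between -0.013 and -0.004 m and y of plate_foot in the frame of jig_seat between -0.01 and 0.01 m and x of pin in the frame of jig_hole between -0.024 and -0.01 m and x of pin_tip in the frame of jig_hole between 0.045 and 0.06 m and y of pin_tip in the frame of jig_hole between -0.01 and 0.01 m and z of pin_tip in the frame of jig_hole between -0.01 and 0.01 m and angle between the x axis of pin and the x axis of jig, either way round below 0.17 rad and linear speed of each of plate, pin below 0.02 m/s); the robot touches nothing.
It fails at once if a bystander is moved by more than 40 mm (distance of any of spray_can, grease_jar, spanner, screwdriver, bearing, flat_bar, oil_bottle from where it was at the start of the episode above 0.04 m).
It also fails if it takes over 70 s, if anything falls off the work surface, if the arm or the gripper's body presses on something with over 40 N, if the wrist force passes 120 N, or if a joint passes its speed limit or range.

ROBOT

A 6-joint arm with a two-finger parallel gripper is mounted at the origin on the work surface. World frame = base frame: x ahead of the robot, y to its left, z up, the work surface at z = 0. Lengths are in m, angles in rad, forces in N, time in s.
With the tool pointing down it reaches from about 0.35 to 0.975 m from the base axis. Payload 4.9 kg.
Tool frame: the origin (TCP) lies midway between the tips of the shut fingers; the grasp point (between the pads) lies 19 mm behind it; z points along the fingers, y is the line along which they close (so a half turn about z gives the same grasp; the last joint's range is limited). The gripper opens to 85 mm and grips with 20 to 120 N. Pads are 22 mm wide; open, the fingers measure 114 mm over their backs; the gripper's body (76 mm by 85 mm) begins 54 mm behind the grasp point. The pads swing forward as they close: fully open they stand 13 mm farther back than shut.
Start: joints at [0.985, 0.053, 1.613, -0, 1.476, -0.119], TCP at [0.281, 0.558, 0.231] pointing down, gripper open.
Joint ranges: [-3.01, 3.01], [-1.01, 2.22], [0.06, 2.58], [-1.02, 4.17], [0.09, 2.62], [-3.14, 3.14]. Speed limits (rad/s): [2.57, 2.57, 3.14, 3.14, 3.14, 3.14].

INTERFACE

Orientations are given as a unit quaternion [w, x, y, z].
In Python, from plant import manip gives the robot as it stands.
- The arm moves only by the shell command python3 shift.py 'ROWS'. ROWS is a JSON list of rows, 1 to 5 of them, each of 7 numbers: the opening from 0.0 (shut) to 1.0 (fully open), then dx, dy, dz in m, then a rotation vector rx, ry, rz in rad; each row shifts and turns the commanded pose from where the row before left it, along the tool's axes as they then stand; what a row does not reach is not made up. A row lasts 1/8 s, in which the tool goes at most 0.0625 m and 0.188 rad, less where a joint would pass 70% of its speed; a pose out of reach is approached as far as the arm can. The fingers move at their own pace and stop on an object; the grip force is fixed at half the most. Time passes only in rows, so rows that do not move let the fingers close. It prints the time, the measured TCP pose, the force, the opening and the grip force at its end.
- manip.state(): the state, without advancing time (a new reading comes with each control period).
- manip.grab_frame(name): name is "scene" or "top"; returns the picture (480x640x3 uint8, red, green, blue); there is no depth.
- manip.camera_params(name): a dict with "intrinsics" (3x3 intrinsics, pixels), "xyz" and "orientation" of the camera in the world. Camera axes: x right, y down, z forward; pixel columns grow to the right and rows downward; lengths in m; the calibration is good to about 2 mm. A picture is of the moment at which its call begins. camera_params takes no time and is no camera call.
- manip.job_done(): hands the job in; it is judged then, once.
The state is a dict: "time": time; "joint_pos": joint angles; "joint_vel": joint speeds; "joint_efforts": joint torques, N m; "tool_pos": TCP position; "tool_rot": TCP orientation; "contact_force": force on the tool from outside, world axes, zero at the start; "ft_torque": the same for the moment, N m; "gripper_width": opening from 0.0 (shut) to 1.0 (fully open); "grasp_force": force on a finger pad.
Only numpy, scipy, OpenCV 4.12 (cv2) and the standard library are available. Lean on these libraries where they do the work, as an engineer would, in place of code of your own. Each camera call takes 0.05 s, during which the arm holds its last target. There are 200 camera calls.

## Working session

There is one attempt and no reset: what is moved stays moved. The work goes in short steps, Python scripts to look and compute and a shell command to move; the robot and the scene stay as the last step left them, time stands still between calls to the robot, and variables do not carry over. Pictures are saved under pics/ and viewed, at most 13 in all, crops included, and the job is handed in when it is done.

```bash
ls; mkdir -p pics; python3 - <<'E'
from plant import manip
import cv2
for n in ("scene","top"):
    im=manip.grab_frame(n); cv2.imwrite(f"pics/{n}0.png",im[:,:,::-1]); print(n,manip.camera_params(n))
print(manip.state())
E
```

```text
pics
plant.py
shift.py
scene {'intrinsics': array([[606.5367915 ,   0.        , 318.74825671],
       [  0.        , 606.5367915 , 239.42101369],
       [  0.        ,   0.        ,   1.        ]]), 'xyz': array([ 1.16695451, -0.18760915,  1.14449683]), 'orientation': array([-0.22430778,  0.77933711,  0.56382763, -0.1562629 ])}
top {'intrinsics': array([[442.20574202,   0.        , 324.24185466],
       [  0.        , 442.20574202, 243.84185624],
       [  0.        ,   0.        ,   1.        ]]), 'xyz': array([0.38739234, 0.014393  , 1.19113202]), 'orientation': array([-0.05820261,  0.71148855, -0.69820917,  0.05385593])}
{'time': 0.1, 'joint_pos': array([ 9.85006519e-01,  5.32723423e-02,  1.61416713e+00,  1.97158284e-05,
        1.47598998e+00, -1.18993877e-01]), 'joint_vel': array([-0.00076537,  0.00032722, -0.00511461,  0.00284681, -0.00172835,
        0.0016776 ]), 'joint_efforts': array([ 3.31072542e-04, -3.94902992e+01, -3.71363211e+01, -7.95831147e-05,
        3.79213627e-03,  2.91288325e-05]), 'tool_pos': array([0.28094413, 0.55766505, 0.23019119]), 'tool_rot': array([-3.26190747e-04,  2.31285505e-01,  9.72885487e-01, -8.58580174e-04]), 'contact_force': array([0.32085361, 0.2998071 , 0.24584926]), 'ft_torque': array([-0.06530592, -0.02342946, -0.00604835]), 'grasp_force': 0.0, 'gripper_width': 1.0000121964068596}
```

View pics/scene0.png

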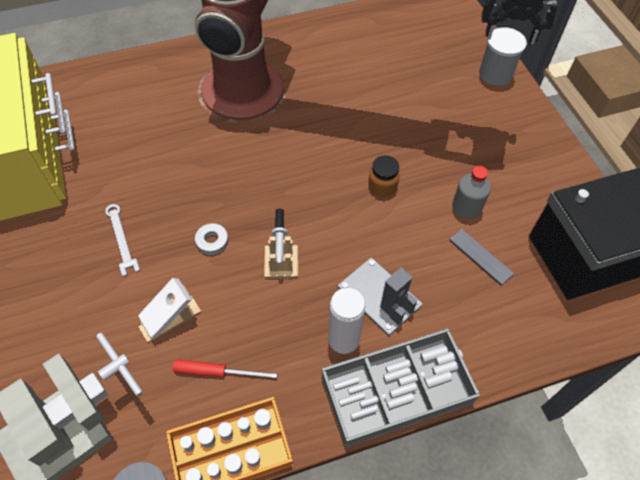

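View pics/top0.png

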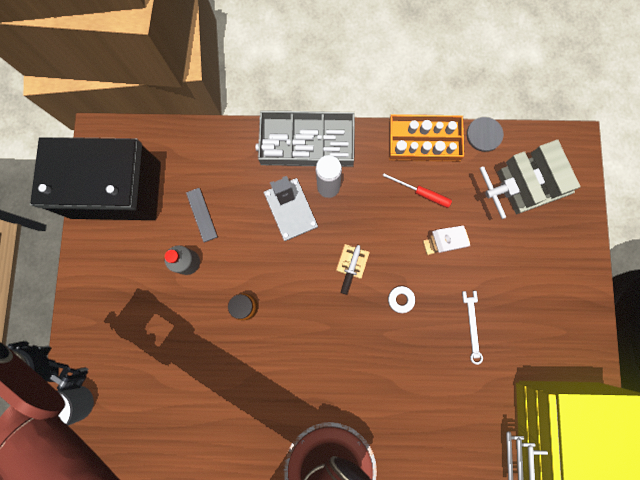

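The scene view shows the plate on its rest at about (170,305), pin and cradle at (281,245), jig at (385,295) with the spray can beside it at (347,320). In the top view they are the plate at (451,240), pin at (350,270), jig at (290,208) and can at (328,172). Next I'll view enlarged crops.

```bash
python3 - <<'E'
import cv2,numpy as np
s=cv2.imread("pics/scene0.png");t=cv2.imread("pics/top0.png")
def c(im,x,y,w=88,h=100): return cv2.resize(im[y:y+h,x:x+w],None,fx=3,fy=3,interpolation=cv2.INTER_CUBIC)
m=np.vstack([np.hstack([c(s,125,260),c(s,238,195),c(s,340,245)]),np.hstack([c(t,405,190),c(t,310,220),c(t,258,155)])])
cv2.imwrite("pics/m0.png",m)
E
```

```text
(no output)
```

View pics/m0.png

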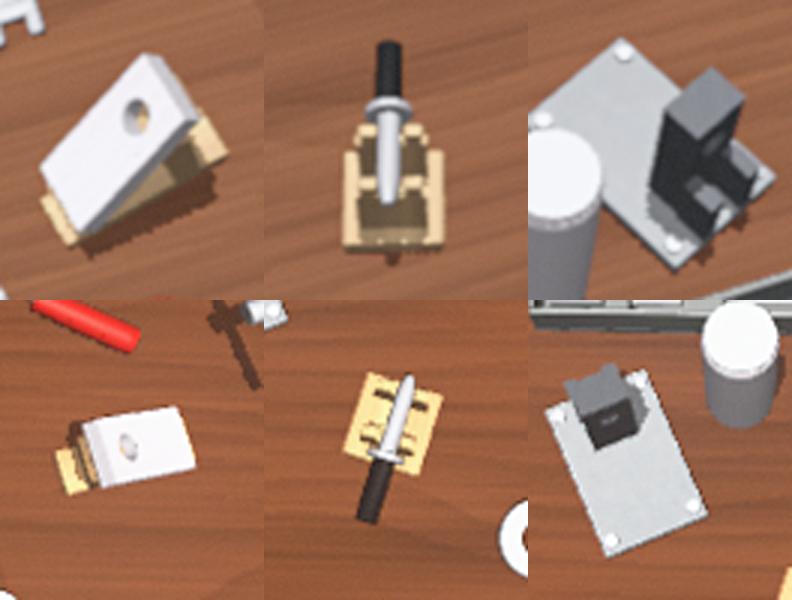

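The crops show the plate's face clearly, with its hole end towards +y in the world (left in the top view). The pin's handle points back towards the robot. The jig's front also faces the robot, with buttresses behind the post. I need sharper corner positions for edge fitting.

```bash
python3 - <<'E'
import cv2,numpy as np
s=cv2.imread("pics/scene0.png");t=cv2.imread("pics/top0.png")
def c(im,x,y,g=1.0,w=100,h=75):
    p=cv2.resize(im[y:y+h,x:x+w],None,fx=4,fy=4,interpolation=cv2.INTER_CUBIC)
    p=(255*(p/255.)**g).astype(np.uint8)
    for k in range(0,w,10):
        cv2.line(p,(4*k,0),(4*k,6 if (x+k)%50 else 14),(0,255,0),1)
    for k in range(0,h,10): cv2.line(p,(0,4*k),(6 if (y+k)%50 else 14,4*k),(0,255,0),1)
    return p
m=np.vstack([np.hstack([c(s,120,270,3),c(t,400,200,3)]),np.hstack([c(s,340,260,.6),c(t,250,170,.6)])])
cv2.imwrite("pics/m1.png",m)
E
```

```text
(no output)
```

View pics/m1.png

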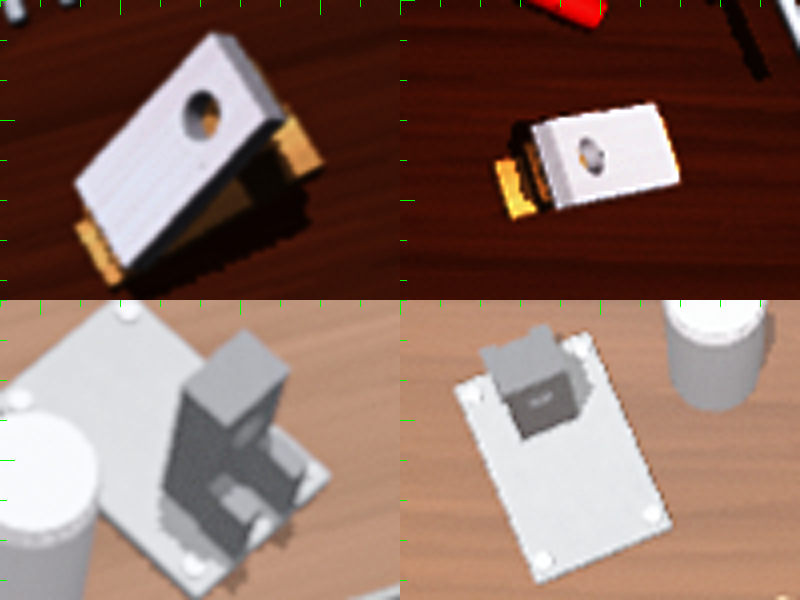

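In these crops the plate's face corners are at scene (173,279), (186,301), (139,316) and (152,337). In the top view they are at (442,251), (436,230), (470,245) and (464,226). The jig base corners in the top view are (284,240), (318,226), (297,178) and (264,192). I'll refine these by edge fitting and triangulate.

```bash
cat > h.py <<'E'
import cv2,numpy as np
from scipy.spatial.transform import Rotation as R
from scipy.ndimage import map_coordinates
from plant import manip
P={n:manip.camera_params(n) for n in ("scene","top")}
def rot(q): return R.from_quat(np.r_[q[1:],q[0]])
def ray(n,p):
    p=np.atleast_2d(p); d=np.c_[p,np.ones(len(p))]@np.linalg.inv(P[n]["intrinsics"]).T
    return P[n]["xyz"], rot(P[n]["orientation"]).apply(d/np.linalg.norm(d,axis=1)[:,None])
def plane(n,p,z):
    o,d=ray(n,p); return o+d*((z-o[2])/d[:,2])[:,None]
def tri(ps,pt):
    o1,d1=ray("scene",ps);o2,d2=ray("top",pt);X=[];G=[]
    for a,b in zip(d1,d2):
        s=np.linalg.lstsq(np.c_[a,-b],o2-o1,rcond=None)[0]
        u,v=o1+a*s[0],o2+b*s[1];X.append((u+v)/2);G.append(np.linalg.norm(u-v))
    return np.array(X),np.array(G)
def proj(n,X):
    c=rot(P[n]["orientation"]).inv().apply(np.atleast_2d(X)-P[n]["xyz"])@P[n]["intrinsics"].T
    return c[:,:2]/c[:,2:]
def edge(g,a,b,w=2.):   # subpixel line near a-b: point, direction
    a,b=np.array(a,float),np.array(b,float);L=np.linalg.norm(b-a);u=(b-a)/L;nn=np.array([-u[1],u[0]])
    s=np.arange(-w-1,w+1.01,.1);pts=[]
    for f in np.linspace(.15,.85,int(L*2)):
        q=(a+f*(b-a))[:,None]+nn[:,None]*s
        pr=map_coordinates(g,[q[1],q[0]],order=1);gr=np.abs(np.gradient(cv2.GaussianBlur(pr[None],(0,0),5)[0]))*(abs(s)<=w)
        gr=np.where(gr>.5*gr.max(),gr,0);pts.append(a+f*(b-a)+nn*(gr*s).sum()/gr.sum())
    l=cv2.fitLine(np.float32(pts),cv2.DIST_HUBER,0,.01,.01).ravel();return l[2:],l[:2]
def quad(im,c,w=2.):     # refine polygon corners
    g=im.astype(float).sum(2)/3;n=len(c);E=[edge(g,c[i],c[(i+1)%n],w) for i in range(n)];o=[]
    for i in range(n):
        (p,u),(q,v)=E[i-1],E[i];t=np.linalg.solve(np.c_[u,-v],q-p);o.append(p+t[0]*u)
    return np.array(o)
E
python3 - <<'E'
from h import *
np.set_printoptions(precision=4,suppress=True)
s=cv2.imread("pics/scene0.png");t=cv2.imread("pics/top0.png")
ps=quad(s,[(173,279),(186.2,301.2),(151.8,337),(138.8,315.8)],1.5)
pt=quad(t,[(442.5,251.5),(435.7,230.5),(464,226),(470,245.2)],1.5)
print(ps,pt);X,G=tri(ps,pt);print("plate A B D C\n",X,G)
print("len",[np.linalg.norm(X[i]-X[i-1]) for i in range(4)])
d=(X[0]+X[1]-X[2]-X[3]);d/=np.linalg.norm(d);w=X[0]+X[3]-X[1]-X[2];w/=np.linalg.norm(w);print("x",d,"slope",np.degrees(np.arcsin(d[2])),"AD-",w,"ctr",X.mean(0))
b=quad(t,[(284.5,240.5),(317.7,226.2),(296.7,178.5),(263.7,192)],1.5)
B=plane("top",b,.012);print("jig base\n",B,"len",[np.linalg.norm(B[i]-B[i-1]) for i in range(4)],"c",B.mean(0))
x=B[2]+B[3]-B[0]-B[1];print("jig yaw",np.degrees(np.arctan2(x[1],x[0])),"yaw side",np.degrees(np.arctan2(*(B[0]+B[3]-B[1]-B[2])[[0,1]])))
# base corners in scene: front ones
print("expected scene px of base corners",proj("scene",B))
# post front face in top
f=quad(t,[(274.5,193.2),(293.7,186),(295,197.8),(281,203.8)],1.5);print("post face px",f);print(plane("top",f[:2],.127),plane("top",f[2:],.012))
# pin
for n,im,(x0,y0,x1,y1) in (("scene",s,(265,205,297,232)),("top",t,(335,268,365,300))):
    m=(im.max(2)<60).astype(np.uint8);k=np.zeros_like(m);k[y0:y1,x0:x1]=m[y0:y1,x0:x1]
    nc,lab,st,ce=cv2.connectedComponentsWithStats(k);i=1+st[1:,4].argmax();ys,xs=np.where(lab==i)
    r=cv2.minAreaRect(np.c_[xs,ys].astype(np.float32));print(n,st[i],ce[i],r)
E
```

```text
[[172.6826 277.6795]
 [186.375  299.8471]
 [151.1077 337.1483]
 [137.8511 315.3065]] [[443.218  250.9413]
 [436.2329 229.4088]
 [463.8866 225.0724]
 [470.577  245.3937]]
plate A B D C
 [[ 0.5501 -0.2734  0.0971]
 [ 0.6048 -0.2578  0.0955]
 [ 0.63   -0.345   0.0354]
 [ 0.5756 -0.3615  0.0351]] [0.0021 0.0015 0.0044 0.0036]
len [np.float64(0.11064628319289531), np.float64(0.05688018434774618), np.float64(0.10888639237076943), np.float64(0.05688115395444384)]
x [-0.2312  0.7985  0.5559] slope 33.77233264151274 AD- [-0.9595 -0.2816  0.0111] ctr [ 0.5901 -0.3094  0.0658]
jig base
 [[0.5839 0.1333 0.012 ]
 [0.6245 0.0429 0.012 ]
 [0.7563 0.1025 0.012 ]
 [0.7195 0.1948 0.012 ]] len [np.float64(0.1488876707289807), np.float64(0.09908956496478319), np.float64(0.14473272676813315), np.float64(0.0993767358422938)] c [0.6711 0.1184 0.012 ]
jig yaw 24.378362982733048 yaw side -22.938231473948814
expected scene px of base corners [[369.7606 257.6989]
 [336.388  285.1922]
 [386.109  332.5621]
 [421.0832 303.7958]]
post face px [[274.8603 193.8142]
 [293.2258 186.041 ]
 [295.2515 198.5225]
 [280.1859 204.75  ]]
[[0.6811 0.1476 0.127 ]
 [0.7019 0.1026 0.127 ]] [[0.7005 0.1055 0.012 ]
 [0.6822 0.1463 0.012 ]]
scene [276 209   7  18 116] [279.0086 217.3879] ((279.0, 217.5), (17.0, 6.0), 90.0)
top [341 273   8  20  31] [344.0968 281.6774] ((343.7677001953125, 282.2415466308594), (1.8305104970932007, 20.246557235717773), 19.440034866333008)
```

```bash
python3 - <<'E'
from h import *
np.set_printoptions(precision=4,suppress=True)
s=cv2.imread("pics/scene0.png");t=cv2.imread("pics/top0.png")
# post top face: front +y, front -y, back -y, back+y
fs=quad(s,[(401.2,267.5),(385.7,281.2),(398.7,292),(412.5,277.5)],1.5)
ft=quad(t,[(274.9,193.8),(293.2,186),(290,178),(271,182)],1.5)
X,G=tri(fs,ft);print("post top\n",fs,ft,X,G)
bs=quad(s,[(369.8,257.7),(336.4,285.2),(386.1,332.6),(421,303.8)],1.5)[[0]]
bt=quad(t,[(284.5,240.5),(317.7,226.2),(296.7,178.5),(263.7,192)],1.5)[[0]]
print("base front+y",*tri(bs,bt),bs)
can=cv2.HoughCircles(s[:,:,1],cv2.HOUGH_GRADIENT,1,20,param1=100,param2=15,minRadius=12,maxRadius=22)
print("can top scene",plane("scene",[[347,303]],.17),"top",plane("top",[[328.5,167]],.17))
def comp(m,b):
    x0,y0,x1,y1=b;k=np.zeros(m.shape,np.uint8);k[y0:y1,x0:x1]=m[y0:y1,x0:x1]
    n,lab,st,ce=cv2.connectedComponentsWithStats(k);i=1+st[1:,4].argmax();ys,xs=np.where(lab==i);return np.c_[xs,ys].astype(np.float32)
H={};T={}
for n,im,hb,sb in (("scene",s,(265,200,297,235),(266,225,297,265)),("top",t,(332,262,362,302),(335,240,366,276))):
    h=comp(im.max(2)<90,hb);k=comp(im.min(2)>95,sb);a=np.vstack([h,k])
    v=cv2.fitLine(h,cv2.DIST_HUBER,0,.01,.01).ravel();d=v[:2]*np.sign(np.dot(v[:2],k.mean(0)-h.mean(0)))
    e=(h-v[2:])@d;f=(k-v[2:])@d
    H[n]=v[2:]+d*(e.min()-.5);T[n]=v[2:]+d*(f.max()+.5);c=v[2:]+d*(e.max()+.5)
    g=cv2.fitLine(a,cv2.DIST_HUBER,0,.01,.01).ravel()
    # widest row of bright = collar
    print(n,len(h),len(k),"hend",H[n],"tip",T[n],"hfront",c,"dirs",v[:2],g[:2],"tipcentroid",k[f>f.max()-3].mean(0)); T[n]=k[f>f.max()-2].mean(0); H[n]=h[e<e.min()+2].mean(0)
X,G=tri([H["scene"],T["scene"]],[H["top"],T["top"]]);d=X[1]-X[0];print(X,G,np.linalg.norm(d),"yaw",np.degrees(np.arctan2(d[1],d[0])))
A=np.vstack([plane("top",[H["top"]],.065),plane("top",[T["top"]],.065)]);d=A[1]-A[0];print("top@.065",A,np.degrees(np.arctan2(d[1],d[0])))
A=np.vstack([plane("scene",[H["scene"]],.065),plane("scene",[T["scene"]],.065)]);d=A[1]-A[0];print("scene@.065",A,np.degrees(np.arctan2(d[1],d[0])))
E
```

```text
post top
 [[400.7785 266.6197]
 [384.7728 281.0697]
 [397.2063 291.6766]
 [412.2788 276.8896]] [[274.2578 194.1808]
 [294.8082 185.2738]
 [287.5671 177.6126]
 [269.8063 181.8845]] [[0.6802 0.1496 0.1273]
 [0.7028 0.1025 0.1356]
 [0.7257 0.1211 0.1233]
 [0.71   0.1608 0.1322]] [0.0012 0.0091 0.0069 0.0002]
base front+y [[0.5837 0.1342 0.0157]] [0.0025] [[370.8203 256.5637]]
can top scene [[0.7395 0.0169 0.17  ]] top [[0.738  0.0156 0.17  ]]
scene 150 683 hend [279.3183 208.4419] tip [278.1013 264.7616] hfront [278.9262 226.585 ] dirs [ 0.0216 -0.9998] [0.0309 0.9995] tipcentroid [282.2188 262.7812]
top 151 651 hend [342.8642 293.8068] tip [358.9142 244.4463] hfront [349.7241 272.7097] dirs [ 0.3092 -0.951 ] [ 0.2505 -0.9681] tipcentroid [358.3077 246.5385]
[[ 0.4438 -0.0264  0.0723]
 [ 0.5656 -0.0599  0.0621]] [0.0037 0.0082] 0.12669206395575247 yaw -15.372414141980032
top@.065 [[ 0.4437 -0.0285  0.065 ]
 [ 0.5641 -0.0637  0.065 ]] -16.292880052754967
scene@.065 [[ 0.4394 -0.0235  0.065 ]
 [ 0.5683 -0.0563  0.065 ]] -14.262702439385382
```

```bash
cat > pinm.py <<'E'
from h import *
np.set_printoptions(precision=4,suppress=True)
s=cv2.imread("pics/scene0.png");t=cv2.imread("pics/top0.png")
E={}
for n,im,hb,sb in (("scene",s,(265,200,297,235),(266,225,297,265)),("top",t,(332,262,362,302),(335,240,366,276))):
    hsv=cv2.cvtColor(im,cv2.COLOR_BGR2HSV)
    def comp(m,b):
        x0,y0,x1,y1=b;k=np.zeros(m.shape,np.uint8);k[y0:y1,x0:x1]=m[y0:y1,x0:x1]
        _,lab,st,_=cv2.connectedComponentsWithStats(k);i=1+st[1:,4].argmax();ys,xs=np.where(lab==i);return np.c_[xs,ys].astype(np.float32)
    h=comp(im.max(2)<80,hb);k=comp((hsv[:,:,1]<60)&(im.min(2)>110),sb)
    v=cv2.fitLine(h,cv2.DIST_HUBER,0,.01,.01).ravel();d=v[:2]*np.sign(v[:2]@(k.mean(0)-h.mean(0)));e=(h-v[2:])@d;f=(k-v[2:])@d
    E[n]=[v[2:]+d*(e.min()-.5),h[e>e.max()-3].mean(0),k[f>f.max()-2].mean(0)]
    print(n,len(h),len(k),np.array(E[n]).ravel())
X,G=tri(E["scene"],E["top"]);print("hend,hfront,tip\n",X,G)
for n in E:
    A=plane(n,E[n],.065);d=A[2]-A[0];print(n,A.ravel(),np.linalg.norm(d),np.degrees(np.arctan2(d[1],d[0])))
E
python3 pinm.py
cat > d.py <<'E'
import sys
from h import *
np.set_printoptions(precision=4,suppress=True)
def delta(p,z,y):       # target TCP, tool z and y in world -> shift now, then turn
    z=np.array(z,float);z/=np.linalg.norm(z);y=np.array(y,float);y-=z*(y@z);y/=np.linalg.norm(y)
    T=R.from_matrix(np.c_[np.cross(y,z),y,z]);S=manip.state();C=rot(S["tool_rot"])
    sh=C.inv().apply(np.array(p)-S["tool_pos"]);rv=(C.inv()*T).as_rotvec()
    print("shift",sh,"rows",np.linalg.norm(sh)/.0625,"| turn",rv,"rows",np.linalg.norm(rv)/.188,"| shift after turn",T.inv().apply(np.array(p)-S["tool_pos"]))
    print("tcp",S["tool_pos"],"x,y,z",C.as_matrix().T.ravel(),"J",S["joint_pos"],"t",S["time"],"w",S["gripper_width"],"g",S["grasp_force"],"F",S["contact_force"])
def u(deg): return np.array([np.cos(np.radians(deg)),np.sin(np.radians(deg)),0])
E
python3 - <<'E'
from d import *
delta([.586,-.307,.23],[0,0,-1],u(16.2))
E
```

```text
scene 149 312 [279.245  208.4778 278.8571 224.9286 278.1667 261.1667]
top 147 181 [343.2066 293.6683 349.2727 274.6818 358.1429 245.7143]
hend,hfront,tip
 [[ 0.4405 -0.026   0.0724]
 [ 0.4877 -0.0403  0.0833]
 [ 0.5635 -0.0638  0.0701]] [0.0022 0.0022 0.0005]
scene [ 0.4358 -0.0238  0.065   0.4762 -0.0366  0.065   0.5607 -0.0629  0.065 ] 0.13085170998677711 -17.38774899019838
top [ 0.4406 -0.0274  0.065   0.489  -0.0423  0.065   0.5642 -0.0643  0.065 ] 0.12902834270596852 -16.63587948786677
shift [-0.6615 -0.6349  0.0012] rows 14.670392583401641 | turn [-0.0018  0.0005  0.8213] rows 4.368388884637997 | shift after turn [-0.9154  0.0517  0.0002]
tcp [0.2809 0.5577 0.2302] x,y,z [-0.893   0.45    0.0002  0.45    0.893  -0.0018 -0.001  -0.0015 -1.    ] J [ 0.985   0.0533  1.6142  0.      1.476  -0.119 ] t 0.1 w 1.0000121964068596 g 0.0 F [0.3209 0.2998 0.2458]
```

Measurements agree with the given sizes. The plate's face is 110.6 x 56.9 mm at a 34° slope, the pin is 129 to 131 mm long, and the jig seat is at about (0.691, 0.126) from both the base and the post. Next I move over the plate.

```bash

python3 shift.py '[[1,-0.0441,-0.0423,0,0,0,0],[1,-0.0441,-0.0423,0,0,0,0],[1,-0.0441,-0.0423,0,0,0,0],[1,-0.0441,-0.0423,0,0,0,0],[1,-0.0441,-0.0423,0,0,0,0]]'
python3 shift.py '[[1,-0.0441,-0.0423,0,0,0,0],[1,-0.0441,-0.0423,0,0,0,0],[1,-0.0441,-0.0423,0,0,0,0],[1,-0.0441,-0.0423,0,0,0,0],[1,-0.0441,-0.0423,0,0,0,0]]'
python3 shift.py '[[1,-0.0441,-0.0423,0,0,0,0],[1,-0.0441,-0.0423,0,0,0,0],[1,-0.0441,-0.0423,0,0,0,0],[1,-0.0441,-0.0423,0,0,0,0],[1,-0.0441,-0.0423,0,0,0,0]]'
python3 shift.py '[[1,0,0,0,0,0,0.1643],[1,0,0,0,0,0,0.1643],[1,0,0,0,0,0,0.1643],[1,0,0,0,0,0,0.1643],[1,0,0,0,0,0,0.1643]]'
python3 - <<'E'
from d import *
delta([.589,-.305,.10],[0,0,-1],u(16.2))
E
```

```text
time: 0.72
tool_pos: [0.383, 0.2681, 0.2309]
tool_rot: [-0.0, 0.231, 0.973, -0.0]
contact_force: [0.7, -0.1, 0.3]
gripper_width: 0.998
grasp_force: 0.0
time: 1.35
tool_pos: [0.4848, -0.0201, 0.231]
tool_rot: [0.0, 0.231, 0.973, 0.0]
contact_force: [1.1, 0.9, -0.2]
gripper_width: 1.001
grasp_force: 0.0
time: 1.98
tool_pos: [0.5866, -0.3081, 0.2306]
tool_rot: [-0.0, 0.231, 0.973, 0.0]
contact_force: [1.3, 0.5, 0.4]
gripper_width: 1.001
grasp_force: 0.0
time: 2.6
tool_pos: [0.5862, -0.306, 0.2305]
tool_rot: [-0.001, 0.603, 0.798, -0.0]
contact_force: [-0.2, 0.5, -1.4]
gripper_width: 0.996
grasp_force: 0.0
shift [0.0001 0.0031 0.1305] rows 2.0881828336390695 | turn [-0.0008 -0.001  -0.0057] rows 0.031110755020272315 | shift after turn [0.0002 0.003  0.1305]
tcp [ 0.5862 -0.306   0.2305] x,y,z [-0.2735  0.9619  0.001   0.9619  0.2735 -0.0008 -0.0011  0.0008 -1.    ] J [-0.5936  0.138   1.5232  0.      1.4817 -0.8707] t 2.6 w 0.9963599649062493 g 0.0 F [-0.2144  0.4535 -1.3591]
```

```bash

python3 shift.py '[[1,0,0.003,0.045,0,0,0],[1,0,0,0.045,0,0,0],[1,0,0,0.045,0,0,0],[1,0,0,0.036,0,0,0],[1,0,0,0.02,0,0,0]]'
python3 shift.py '[[0,0,0,0,0,0,0],[0,0,0,0,0,0,0],[0,0,0,0,0,0,0],[0,0,0,0,0,0,0],[0,0,0,0,0,0,0]]'
python3 - <<'E'
from d import *
delta([.589,-.305,.10],[0,0,-1],u(16.2))
m=[manip.grab_frame("scene")[225:375,90:290,::-1],manip.grab_frame("top")[165:315,350:550,::-1]]
cv2.imwrite("pics/g1.png",cv2.resize(np.hstack(m),None,fx=2,fy=2))
E
```

```text
time: 3.22
tool_pos: [0.5877, -0.3043, 0.0371]
tool_rot: [-0.002, 0.601, 0.8, -0.0]
contact_force: [-0.5, -0.5, 0.3]
gripper_width: 0.996
grasp_force: 0.0
time: 3.85
tool_pos: [0.5903, -0.3059, 0.0421]
tool_rot: [0.001, 0.6, 0.8, 0.0]
contact_force: [0.3, 0.9, 5.7]
gripper_width: 0.643
grasp_force: 66.1
shift [ 0.0011 -0.0009 -0.0579] rows 0.9264806310828045 | turn [ 0.0018  0.002  -0.0002] rows 0.014275759167864182 | shift after turn [ 0.0012 -0.001  -0.0579]
tcp [ 0.5903 -0.3059  0.0421] x,y,z [-0.2788  0.9603 -0.002   0.9603  0.2788  0.0018  0.0023 -0.0014 -1.    ] J [-0.59    0.3171  1.6459  0.0002  1.176  -0.8726] t 3.85 w 0.6431811261559192 g 66.06381766498089 F [0.3314 0.8612 5.7223]
```

View pics/g1.png

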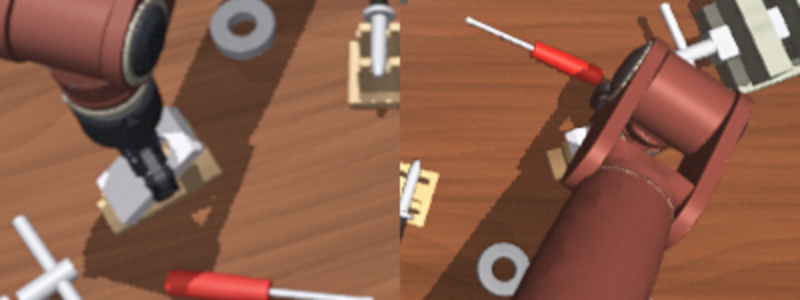

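The plate is gripped across its width: the opening reads 0.643, about 55 mm, and the fingers sit alongside the rest. I lift it and head for the front of the jig.

```bash

python3 shift.py '[[0,0,0,-0.02,0,0,0],[0,0,0,-0.04,0,0,0],[0,0,0,-0.06,0,0,0],[0,0,0,-0.06,0,0,0],[0,0,0,-0.02,0,0,0]]'
cat >> d.py <<'E'
th=np.radians(35);J=u(24.3);up=np.array([0,0,1.]);seat=np.array([.691,.126,.012])
zt=np.cos(th)*J-np.sin(th)*up;xt=np.cos(th)*up+np.sin(th)*J;yt=u(-65.7)
def tcp_foot(gap,dz,dy=0): return seat+(-.008-gap)*J+dz*up+dy*u(114.3)+.044*xt-.014*zt
E
python3 - <<'E'
from d import *
delta(tcp_foot(.06,.06),zt,yt); print(tcp_foot(.06,.06))
E
```

```text
time: 4.58
tool_pos: [0.5908, -0.3064, 0.2464]
tool_rot: [0.004, 0.601, 0.8, 0.0]
contact_force: [0.8, 0.3, -2.2]
gripper_width: 0.645
grasp_force: 65.5
shift [0.3806 0.1624 0.1286] rows 6.932846422171155 | turn [-0.6737  0.7877  1.3146] rows 8.904401570528789 | shift after turn [ 0.0166 -0.3529  0.2509]
tcp [ 0.5908 -0.3064  0.2464] x,y,z [-0.2787  0.9604 -0.0066  0.9604  0.2787  0.0054  0.007  -0.0048 -1.    ] J [-0.5901  0.1331  1.5022 -0.0001  1.4978 -0.8726] t 4.575 w 0.6446897538269151 g 65.50880670547485 F [ 0.7847  0.2746 -2.2055]
[0.6416 0.1037 0.1161]
```

```bash

python3 shift.py '[[0,0.0544,0.0232,0,0,0,0],[0,0.0544,0.0232,0,0,0,0],[0,0.0544,0.0232,0,0,0,0],[0,0.0544,0.0232,0,0,0,0],[0,0.0544,0.0232,0,0,0,0]]'
python3 shift.py '[[0,0.0544,0.0232,0,0,0,0],[0,0.0544,0.0232,0,0,0,0],[0,0,0,0,-0.0561,0.0656,0.1096],[0,0,0,0,-0.0561,0.0656,0.1096],[0,0,0,0,-0.0561,0.0656,0.1096]]'
python3 shift.py '[[0,0,0,0,-0.0561,0.0656,0.1096],[0,0,0,0,-0.0561,0.0656,0.1096],[0,0,0,0,-0.0561,0.0656,0.1096],[0,0,0,0,-0.0561,0.0656,0.1096],[0,0,0,0,-0.0561,0.0656,0.1096]]'
python3 shift.py '[[0,0,0,0,-0.0561,0.0656,0.1096],[0,0,0,0,-0.0561,0.0656,0.1096],[0,0,0,0,-0.0561,0.0656,0.1096],[0,0,0,0,-0.0561,0.0656,0.1096],[0,0,0,0,0,0,0]]'
python3 - <<'E'
from d import *
delta(tcp_foot(.06,.06),zt,yt)
E
```

```text
time: 5.2
tool_pos: [0.6237, -0.0098, 0.2377]
tool_rot: [-0.002, 0.601, 0.8, -0.001]
contact_force: [1.0, -0.3, -3.6]
gripper_width: 0.64
grasp_force: 65.3
time: 5.82
tool_pos: [0.6379, 0.1059, 0.2375]
tool_rot: [-0.03, 0.719, 0.683, 0.125]
contact_force: [-0.0, -0.1, -2.4]
gripper_width: 0.639
grasp_force: 65.5
time: 6.45
tool_pos: [0.6377, 0.1053, 0.2371]
tool_rot: [-0.072, 0.843, 0.426, 0.319]
contact_force: [-0.1, -0.2, -2.5]
gripper_width: 0.642
grasp_force: 65.6
time: 7.08
tool_pos: [0.6364, 0.1064, 0.2353]
tool_rot: [-0.101, 0.87, 0.186, 0.445]
contact_force: [-0.3, 0.2, -2.9]
gripper_width: 0.642
grasp_force: 65.6
shift [-0.0947  0.0058  0.0724] rows 1.9095230881036478 | turn [-0.0075  0.012  -0.0069] rows 0.08349738173563342 | shift after turn [-0.0956  0.0046  0.0713]
tcp [0.6364 0.1064 0.2353] x,y,z [ 0.5345  0.2338  0.8122  0.4134 -0.9105 -0.01    0.7372  0.3411 -0.5833] J [-0.1475 -0.3454  2.1614  0.8382  0.6429  0.4903] t 7.075 w 0.6415556317024234 g 65.62048606574535 F [-0.2713  0.1737 -2.8572]
```

```bash

python3 shift.py '[[0,-0.03,0.002,0.024,-0.0025,0.004,-0.0023],[0,-0.032,0.002,0.024,-0.0025,0.004,-0.0023],[0,-0.033,0.002,0.024,-0.0025,0.004,-0.0023],[0,0,0,0,0,0,0],[0,0,0,0,0,0,0]]'
python3 - <<'E'
from d import *
delta(tcp_foot(.06,.06),zt,yt)
s=manip.grab_frame("scene")[:,:,::-1];t=manip.grab_frame("top")[:,:,::-1]
cv2.imwrite("pics/s2.png",s);cv2.imwrite("pics/t2.png",t)
cv2.imwrite("pics/g2.png",cv2.resize(np.hstack([s[220:345,320:452],t[140:265,240:372]]),None,fx=3,fy=3,interpolation=cv2.INTER_CUBIC))
E
```

```text
time: 7.7
tool_pos: [0.6464, 0.1022, 0.1228]
tool_rot: [-0.096, 0.865, 0.186, 0.455]
contact_force: [0.7, 0.3, -1.7]
gripper_width: 0.643
grasp_force: 65.6
shift [-0.0077 -0.0033  0.0007] rows 0.13421135314958546 | turn [ 0.0037 -0.0081  0.0016] rows 0.04817167419294594 | shift after turn [-0.0077 -0.0033  0.0007]
tcp [0.6464 0.1022 0.1228] x,y,z [ 0.516   0.2347  0.8238  0.4096 -0.9123  0.0034  0.7523  0.3357 -0.5669] J [-0.1517 -0.1346  2.2114  1.2261  0.4931  0.0335] t 7.7 w 0.6430614354134543 g 65.59217937290668 F [ 0.6816  0.3441 -1.6931]
```

View pics/g2.png

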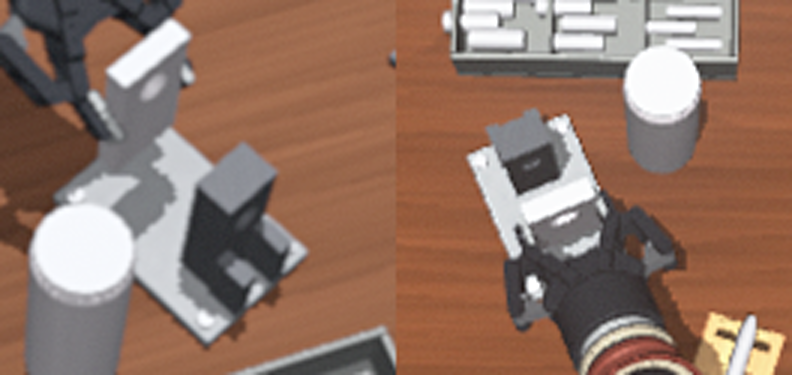

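The plate hangs upright with its hole end up, facing the post. Its top end face is at scene about (356..383, 227..249) and top view about (282..307, 199..215). I'll measure it in both views.

```bash
cat > pm.py <<'E'
from d import *
def meas(s,t,cs,ct):   # order: back+y, back-y, front-y, front+y
    a=quad(s,cs,1.5);b=quad(t,ct,1.5);X,G=tri(a,b);print(a.ravel(),b.ravel());print(X,G)
    d=X[0]+X[3]-X[1]-X[2];print("width,thick",[np.linalg.norm(X[i]-X[i-1]) for i in range(4)],"yaw of x",np.degrees(np.arctan2(d[1],d[0]))-90,"roll",np.degrees(d[2]/np.linalg.norm(d)))
    c=X.mean(0);r=c-seat;print("top centre",c,"in seat frame",r@J,r@u(114.3),r[2])
    T=plane("top",b,c[2]).mean(0)-seat;S=plane("scene",a,c[2]).mean(0)-seat;print("top",T@J,T@u(114.3),"scene",S@J,S@u(114.3))
E
python3 - <<'E'
from pm import *
meas(cv2.imread("pics/s2.png"),cv2.imread("pics/t2.png"),[(383.3,232.7),(357.3,248.7),(355.7,243.3),(381,226.7)],[(282,209.3),(304.7,199.3),(307,205),(283.7,215)])
S=manip.state();C=rot(S["tool_rot"]);print("model foot",S["tool_pos"]+C.apply([-.044,0,.014])-seat, (S["tool_pos"]+C.apply([-.044,0,.014])-seat)@J,(S["tool_pos"]+C.apply([-.044,0,.014])-seat)@u(114.3),"px",C.apply([np.cos(th),0,-np.sin(th)]))
E
```

```text
[383.4352 232.161  359.6185 249.2386 354.849  242.781  379.2299 226.075 ] [281.3588 208.1959 305.5887 197.6947 306.4099 204.9398 283.4023 214.6237]
[[0.6306 0.1255 0.188 ]
 [0.655  0.0689 0.1941]
 [0.6382 0.0664 0.192 ]
 [0.6156 0.1214 0.1886]] [0.0039 0.003  0.0023 0.0066]
width,thick [np.float64(0.015524863012802249), np.float64(0.06188597724614146), np.float64(0.017144622007576583), np.float64(0.0595980498127353)] yaw of x 22.812434397302283 roll -4.474928061986793
top centre [0.6349 0.0956 0.1907] in seat frame -0.06369852403029994 -0.004644176029023439 0.17868580557295163
top -0.06502100140864421 -0.006221930418482582 scene -0.06256059772332664 -0.0030578131089667644
model foot [-0.0559 -0.0295  0.0683] -0.0631180710484493 -0.0038341390376378346 px [-0.0118  0.0002  0.9999]
```

```bash
python3 - <<'E'
from d import *
delta(tcp_foot(.012,.008),zt,yt)
E
```

```text
shift [-0.0252 -0.004   0.0701] rows 1.1936717682103464 | turn [ 0.0046 -0.0107  0.003 ] rows 0.06391510150745706 | shift after turn [-0.0245 -0.0036  0.0704]
tcp [0.6471 0.1022 0.1245] x,y,z [ 0.5135  0.2351  0.8252  0.4096 -0.9123  0.0051  0.754   0.3354 -0.5648] J [-0.1515 -0.1364  2.2107  1.2269  0.4928  0.0326] t 7.8 w 0.6393110320535966 g 65.60262635350227 F [ 0.3345 -0.2887 -2.7415]
```

```bash

python3 shift.py '[[0,-0.0063,-0.001,0.0175,0.001,-0.0024,0.0006],[0,-0.0063,-0.001,0.0175,0.001,-0.0024,0.0006],[0,-0.0063,-0.001,0.0175,0.001,-0.0024,0.0006],[0,-0.0063,-0.001,0.0175,0.001,-0.0024,0.0006],[0,0,0,0,0,0,0]]'
python3 shift.py '[[0,0,0,0,0,0,0]]'
python3 - <<'E'
from d import *
delta(tcp_foot(.004,0),zt,yt)
S=manip.state();C=rot(S["tool_rot"]);f=S["tool_pos"]+C.apply([-.044,0,.014])-seat;print("foot",f@J,f@u(114.3),f[2],C.apply([np.cos(th),0,-np.sin(th)]))
E
```

```text
time: 8.43
tool_pos: [0.6841, 0.1239, 0.0617]
tool_rot: [-0.098, 0.868, 0.187, 0.451]
contact_force: [0.6, 0.3, -3.2]
gripper_width: 0.64
grasp_force: 65.6
time: 8.55
tool_pos: [0.684, 0.1235, 0.0626]
tool_rot: [-0.097, 0.867, 0.186, 0.451]
contact_force: [1.1, 0.1, -2.4]
gripper_width: 0.64
grasp_force: 65.6
shift [-0.      0.0006  0.0113] rows 0.18033630266517037 | turn [ 0.0002  0.0003 -0.0007] rows 0.004307509930700207 | shift after turn [-0.      0.0006  0.0113]
tcp [0.684  0.1235 0.0626] x,y,z [ 0.5233  0.2355  0.819   0.411  -0.9116 -0.0005  0.7465  0.3368 -0.5738] J [-0.0947  0.0873  2.1208  1.4777  0.4199 -0.214 ] t 8.55 w 0.640004804329023 g 65.5691497027874 F [ 1.1019  0.1074 -2.4405]
foot -0.021211192387299828 0.0006668694455314234 0.006486115750221514 [ 0.0005 -0.0003  1.    ]
```

```bash

python3 shift.py '[[0,-0.0016,0,0.0011,0,0,0],[0,-0.0016,0,0.0011,0,0,0],[0,0,0,0,0,0,0],[0,0,0,0,0,0,0]]'
python3 shift.py '[[0,-0.0012,0,0.0009,0,0,0],[0,0,0,0,0,0,0],[0,0,0,0,0,0,0]]'
python3 shift.py '[[0,-0.0012,0,0.0009,0,0,0],[0,0,0,0,0,0,0],[0,0,0,0,0,0,0]]'
```

```text
time: 9.05
tool_pos: [0.6831, 0.1235, 0.0568]
tool_rot: [-0.097, 0.868, 0.186, 0.45]
contact_force: [-0.1, -0.1, -1.2]
gripper_width: 0.643
grasp_force: 65.7
time: 9.43
tool_pos: [0.6841, 0.1238, 0.0568]
tool_rot: [-0.098, 0.867, 0.186, 0.451]
contact_force: [-4.5, -0.4, 5.6]
gripper_width: 0.641
grasp_force: 66.4
time: 9.8
tool_pos: [0.6849, 0.1241, 0.0568]
tool_rot: [-0.098, 0.867, 0.186, 0.452]
contact_force: [-6.7, -1.3, 11.6]
gripper_width: 0.644
grasp_force: 67.1
```

```bash

python3 shift.py '[[0,0.0012,0,-0.0009,0,0,0],[0,0.0019,0,0.0027,0,0,0],[0,0.0019,0,0.0027,0,0,0],[0,0.0014,0,0.002,0,0,0],[0,0,0,0,0,0,0]]'
python3 - <<'E'
from d import *
delta(tcp_foot(0,0),zt,yt)
S=manip.state();C=rot(S["tool_rot"]);f=S["tool_pos"]+C.apply([-.044,0,.014])-seat;print("foot",f@J,f@u(114.3),f[2],C.apply([np.cos(th),0,-np.sin(th)]))
E
```

```text
time: 10.42
tool_pos: [0.6927, 0.1272, 0.0568]
tool_rot: [-0.097, 0.867, 0.186, 0.451]
contact_force: [-0.9, -1.8, 5.1]
gripper_width: 0.645
grasp_force: 66.3
shift [0.0016 0.0004 0.0035] rows 0.06167633559733239 | turn [ 0.0005  0.0002 -0.0014] rows 0.008181328977528383 | shift after turn [0.0016 0.0004 0.0035]
tcp [0.6927 0.1272 0.0568] x,y,z [ 0.5235  0.2348  0.819   0.4104 -0.9119 -0.0009  0.7467  0.3366 -0.5738] J [-0.0853  0.1191  2.0992  1.5053  0.4113 -0.2372] t 10.425 w 0.6451175525040493 g 66.27935484051704 F [-0.8585 -1.8446  5.0643]
foot -0.01178197725350561 0.00042805136481187243 0.0007099180039909815 [ 0.0006 -0.0007  1.    ]
```

```bash

python3 shift.py '[[0,0.0009,0,0.0012,0,0,0],[0,0,0,0,0,0,0]]'
python3 shift.py '[[0,0.0009,0,0.0012,0,0,0],[0,0,0,0,0,0,0]]'
python3 shift.py '[[0,0.0009,0,0.0012,0,0,0],[0,0,0,0,0,0,0]]'
```

```text
time: 10.68
tool_pos: [0.6939, 0.1276, 0.0568]
tool_rot: [-0.097, 0.867, 0.186, 0.451]
contact_force: [-4.9, -2.2, 7.7]
gripper_width: 0.643
grasp_force: 66.8
time: 10.92
tool_pos: [0.6952, 0.1282, 0.0568]
tool_rot: [-0.097, 0.867, 0.186, 0.451]
contact_force: [-3.7, -3.0, 8.0]
gripper_width: 0.644
grasp_force: 66.6
time: 11.18
tool_pos: [0.6957, 0.1285, 0.0567]
tool_rot: [-0.097, 0.867, 0.186, 0.451]
contact_force: [-19.4, -8.4, 17.5]
gripper_width: 0.641
grasp_force: 69.0
```

```bash

python3 shift.py '[[0,-0.0002,0,-0.0012,0,0,0],[0,0,0,0,0,0,0]]'
python3 shift.py '[[1,0,0,0,0,0,0],[1,0,0,0,0,0,0],[1,0,0,0,0,0,0],[1,0,0,0,0,0,0],[1,0,0,0,0,0,0]]'
python3 - <<'E'
from d import *
s=manip.grab_frame("scene")[:,:,::-1];t=manip.grab_frame("top")[:,:,::-1]
cv2.imwrite("pics/g3.png",cv2.resize(np.hstack([s[220:345,320:452],t[140:265,240:372]]),None,fx=3,fy=3,interpolation=cv2.INTER_CUBIC))
E
```

```text
time: 11.42
tool_pos: [0.6953, 0.1284, 0.0568]
tool_rot: [-0.097, 0.868, 0.186, 0.451]
contact_force: [-2.0, -2.6, 6.8]
gripper_width: 0.644
grasp_force: 66.3
time: 12.05
tool_pos: [0.6943, 0.1288, 0.0557]
tool_rot: [-0.098, 0.868, 0.186, 0.45]
contact_force: [-0.2, 0.5, -0.1]
gripper_width: 1.003
grasp_force: 0.0
```

View pics/g3.png

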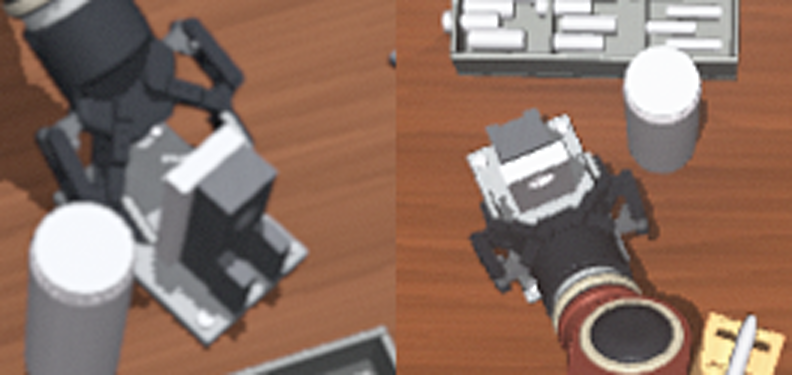

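The plate stands flat against the post, with the fingers open and clear on both sides. I retract back and upward.

```bash

python3 shift.py '[[1,0,0,-0.015,0,0,0],[1,0,0,-0.03,0,0,0],[1,0,0,-0.05,0,0,0],[1,0,0,-0.05,0,0,0],[1,0,0,-0.05,0,0,0]]'
python3 - <<'E'
from pm import *
s=manip.grab_frame("scene")[:,:,::-1];t=manip.grab_frame("top")[:,:,::-1]
cv2.imwrite("pics/s3.png",s);cv2.imwrite("pics/t3.png",t)
# top end face in g3 montage coordinates -> pixels: back+y,back-y,front-y,front+y
cs=np.array([(247,143),(172,193),(163,183),(238,120)])/3+[320,220]
ct=np.array([(505,173),(561,148),(568,162),(510,188)])/3+[240-132,140]
meas(s,t,cs,ct)
delta([.473,-.037,.22],[0,0,-1],u(-107))
E
```

```text
time: 12.78
tool_pos: [0.5479, 0.0629, 0.1687]
tool_rot: [-0.098, 0.868, 0.186, 0.45]
contact_force: [0.2, 0.0, 0.9]
gripper_width: 0.997
grasp_force: 0.0
[401.6203 266.714  380.8086 283.7469 372.542  281.1874 397.4984 259.8649] [275.6451 198.753  294.9714 187.1345 297.2623 193.3125 278.3116 202.7473]
[[0.6736 0.1515 0.1136]
 [0.7007 0.0999 0.1232]
 [0.6868 0.092  0.1137]
 [0.6614 0.1448 0.1234]] [0.0096 0.0029 0.0021 0.0128]
width,thick [np.float64(0.01703889608732762), np.float64(0.05907332483048664), np.float64(0.018600235372027582), np.float64(0.05941165834028648)] yaw of x 26.6957728937753 roll 0.07178402927035174
top centre [0.6806 0.1221 0.1185] in seat frame -0.011086927980441025 0.0006773317519291629 0.10645971654276794
top -0.013076057166182951 -0.001499578617725262 scene -0.009408644595546195 0.003133209918324834
shift [-0.0255  0.0588 -0.1161] rows 2.1224677519360697 | turn [-0.3406 -0.926   0.6634] rows 6.32411968878336 | shift after turn [-0.0444  0.1165 -0.0453]
tcp [0.5495 0.0614 0.1747] x,y,z [ 0.516   0.2373  0.823   0.4088 -0.9126  0.0068  0.7527  0.3329 -0.5679] J [-0.3126 -0.5531  2.4162  0.981   0.7205  0.2499] t 12.875 w 0.9957735940711393 g 0.0 F [ 0.4329 -0.3923  0.8217]
```

```bash

python3 shift.py '[[1,0,0,-0.01,0,0,0],[1,0,0,0,-0.0487,-0.1323,0.0948],[1,0,0,0,-0.0487,-0.1323,0.0948],[1,0,0,0,-0.0487,-0.1323,0.0948],[1,0,0,0,-0.0487,-0.1323,0.0948]]'
python3 shift.py '[[1,0,0,0,-0.0487,-0.1323,0.0948],[1,0,0,0,-0.0487,-0.1323,0.0948],[1,0,0,0,-0.0487,-0.1323,0.0948],[1,0,0,0,0,0,0]]'
python3 - <<'E'
from d import *
delta([.473,-.037,.2],[0,0,-1],u(-107))
E
```

```text
time: 13.5
tool_pos: [0.5409, 0.0624, 0.1709]
tool_rot: [-0.055, 0.972, 0.023, 0.225]
contact_force: [0.9, 0.7, -0.0]
gripper_width: 0.995
grasp_force: 0.0
time: 14.0
tool_pos: [0.5425, 0.0626, 0.1703]
tool_rot: [-0.011, 0.993, -0.117, 0.023]
contact_force: [0.6, -0.5, 0.5]
gripper_width: 1.003
grasp_force: 0.0
shift [-0.043   0.1122 -0.0347] rows 2.000226202604254 | turn [-0.0294 -0.0421  0.0616] rows 0.42636062176551964 | shift after turn [-0.0373  0.1156 -0.0297]
tcp [0.5425 0.0626 0.1703] x,y,z [ 0.9714 -0.2333  0.0429 -0.2323 -0.9722 -0.028   0.0483  0.0173 -0.9987] J [-0.0311 -0.1248  1.8898  0.0193  1.3289  1.7707] t 14.0 w 1.002788685837801 g 0.0 F [ 0.5983 -0.5491  0.5476]
```

```bash

python3 shift.py '[[0.7,0,0,0,-0.0294,-0.0421,0.0616],[0.7,-0.0124,0.0385,-0.01,0,0,0],[0.7,-0.0124,0.0385,-0.01,0,0,0],[0.7,-0.0125,0.0385,-0.01,0,0,0],[0.7,0,0,0,0,0,0]]'
python3 - <<'E'
from d import *
delta([.473,-.037,.047],[0,0,-1],u(-107))
E
```

```text
time: 14.62
tool_pos: [0.4702, -0.0387, 0.2018]
tool_rot: [0.0, 0.989, -0.15, 0.002]
contact_force: [0.2, -0.4, 0.6]
gripper_width: 0.697
grasp_force: 0.0
shift [ 0.0014 -0.0024  0.1549] rows 2.478042808586067 | turn [-0.0006 -0.0045 -0.004 ] rows 0.03208201045571899 | shift after turn [ 0.0021 -0.0025  0.1548]
tcp [ 0.4702 -0.0387  0.2018] x,y,z [ 0.9551 -0.2962  0.0045 -0.2962 -0.9551 -0.0006  0.0045 -0.0008 -1.    ] J [-0.2403 -0.312   1.9935  0.0003  1.4556  1.6312] t 14.625 w 0.6972435506539097 g 0.0 F [ 0.2063 -0.4367  0.611 ]
```

```bash

python3 shift.py '[[0.7,0.0018,-0.0025,0.045,0,-0.0045,-0.004],[0.7,0,0,0.045,0,0,0],[0.7,0,0,0.04,0,0,0],[0.7,0,0,0.025,0,0,0],[0.7,0,0,0,0,0,0]]'
python3 shift.py '[[0,0,0,0,0,0,0],[0,0,0,0,0,0,0],[0,0,0,0,0,0,0],[0,0,0,0,0,0,0],[0,0,0,0,0,0,0]]'
python3 - <<'E'
from d import *
delta([.473,-.037,.047],[0,0,-1],u(-107))
E
```

```text
time: 15.25
tool_pos: [0.4708, -0.0343, 0.0438]
tool_rot: [-0.001, 0.989, -0.146, -0.004]
contact_force: [0.2, -0.0, -0.1]
gripper_width: 0.702
grasp_force: 0.0
time: 15.88
tool_pos: [0.4746, -0.0358, 0.0482]
tool_rot: [-0.0, 0.989, -0.147, 0.0]
contact_force: [0.5, 1.4, 4.0]
gripper_width: 0.211
grasp_force: 58.6
shift [-0.0012  0.0016  0.0012] rows 0.03719308888836641 | turn [-0.0004 -0.0004  0.0012] rows 0.007250293455898816 | shift after turn [-0.0012  0.0016  0.0012]
tcp [ 0.4746 -0.0358  0.0482] x,y,z [ 0.9567 -0.2912  0.0004 -0.2912 -0.9567 -0.0004  0.0005  0.0002 -1.    ] J [-0.232  -0.1159  2.1024  0.0004  1.1546  1.6341] t 15.875 w 0.21101767686947098 g 58.58243107795715 F [0.476  1.3736 4.0441]
```

The handle is gripped: the opening reads 0.211, about 18 to 20 mm. I lift straight out of the notches and look.

```bash

python3 shift.py '[[0,0,0,-0.01,0,0,0],[0,0,0,-0.02,0,0,0],[0,0,0,-0.04,0,0,0],[0,0,0,-0.04,0,0,0],[0,0,0,0,0,0,0]]'
python3 - <<'E'
from d import *
# pre-insert: pin axis along J through jig hole, tip 60 mm before plate front; grip 26 mm behind collar
hole=seat+.080*up; g=hole+(-.016-.06-.07-.026)*J
print("grip point",g,"hole",hole);delta(g+[0,0,-.019+.06],[0,0,-1],u(-65.7))
s=manip.grab_frame("scene")[:,:,::-1];t=manip.grab_frame("top")[:,:,::-1]
cv2.imwrite("pics/s4.png",s);cv2.imwrite("pics/t4.png",t)
cv2.imwrite("pics/g4.png",cv2.resize(np.hstack([s[170:295,225:357],t[190:315,290:422]]),None,fx=3,fy=3,interpolation=cv2.INTER_CUBIC))
E
```

```text
time: 16.5
tool_pos: [0.4755, -0.0364, 0.1608]
tool_rot: [0.001, 0.989, -0.147, 0.002]
contact_force: [0.2, 0.4, -0.7]
gripper_width: 0.21
grasp_force: 58.6
grip point [0.5342 0.0552 0.092 ] hole [0.691 0.126 0.092]
shift [ 0.0293 -0.1048  0.0278] rows 1.797401345390601 | turn [ 0.0019 -0.0038 -0.7198] rows 3.828658775112241 | shift after turn [ 0.0912 -0.0594  0.0278]
tcp [ 0.4755 -0.0364  0.1608] x,y,z [ 0.9566 -0.2914  0.0042 -0.2914 -0.9566  0.0005  0.0039 -0.0017 -1.    ] J [-0.2323 -0.2627  2.0241 -0.0007  1.3761  1.6343] t 16.5 w 0.20976682352215936 g 58.59591722488403 F [ 0.155   0.3805 -0.7262]
```

View pics/g4.png

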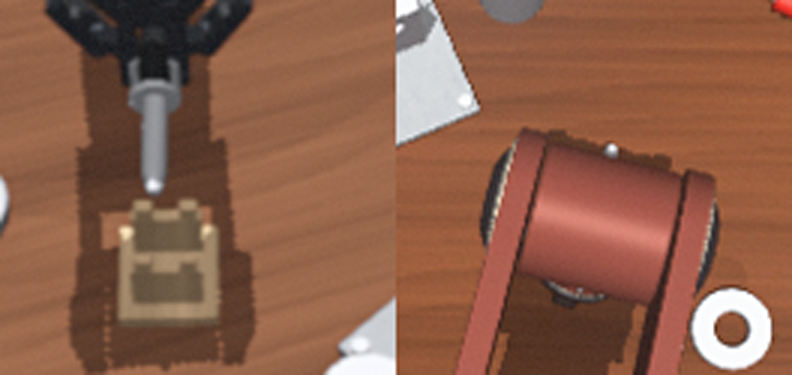

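The pin is held level-looking by the handle and the cradle is empty. The tip is at scene about (276,232) and top view about (362,239). I'll triangulate it to get the pin's tilt in the grip.

```bash
python3 - <<'E'
from d import *
s=cv2.imread("pics/s4.png");t=cv2.imread("pics/t4.png")
def comp(im,b,lo):
    x0,y0,x1,y1=b;r=im[y0:y1,x0:x1];hs=cv2.cvtColor(r,cv2.COLOR_BGR2HSV);k=((hs[:,:,1]<70)&(r.min(2)>lo)).astype(np.uint8)
    _,lab,st,_=cv2.connectedComponentsWithStats(k);i=1+st[1:,4].argmax();ys,xs=np.where(lab==i);return np.c_[xs+x0,ys+y0].astype(np.float32)
a=comp(s,(264,190,292,240),100);b=comp(t,(355,232,370,246),90)
va=cv2.fitLine(a[a[:,1]>210],cv2.DIST_HUBER,0,.01,.01).ravel();yt_=a[:,1].max()+.5
ta=va[2:]+va[:2]*(yt_-va[3])/va[1];tb=np.array([b[:,0].mean(),b[:,1].min()-.5+0.3])
print(len(a),len(b),ta,tb)
X,G=tri([ta],[tb]);S=manip.state();C=rot(S["tool_rot"]);print(X,G,"tip in tool",C.inv().apply(X-S["tool_pos"]))
# scene ray shank direction: point 45 mm back along image line, plane through tip containing tool z
o,dr=ray("scene",[ta,va[2:]-va[:2]*np.sign(va[1])*6]);n=C.apply([0,1,0]);n0=X[0]
Q=o+dr*(((n0-o)@n)/(dr@n))[:,None];v=Q[0]-Q[1];print("shank pitch deg (up +) if yaw = tool x",np.degrees(np.arcsin(v[2]/np.linalg.norm(v))))
print("expected px of tip for level pin", [proj(k,S["tool_pos"]+C.apply([.096,0,-.019])) for k in ("scene","top")])
E
```

```text
291 15 [275.8966 234.5   ] [361.4 237.8]
[[ 0.5658 -0.0638  0.1754]] [0.0006] tip in tool [[ 0.0968 -0.0002 -0.0194]]
shank pitch deg (up +) if yaw = tool x -6.96552802536753
expected px of tip for level pin [array([[275.613, 234.252]]), array([[361.2465, 238.155 ]])]
```

The tip sits at (0.097, 0, -0.019) in the tool frame, so the pin is level and straight. I turn it to the jig's direction and line it up in front of the hole.

```bash

python3 shift.py '[[0,0,0,0,0,0,-0.18],[0,0,0,0,0,0,-0.18],[0,0,0,0,0,0,-0.18],[0,0,0,0,0,0,-0.18],[0,0,0,0,0,0,0]]'
python3 shift.py '[[0,0.0304,-0.0198,0.018,0,0,0],[0,0.0304,-0.0198,0.018,0,0,0],[0,0.0304,-0.0198,0.018,0,0,0],[0,0,0,0.03,0,0,0],[0,0,0,0,0,0,0]]'
cat >> d.py <<'E'
hole=seat+.080*up
def tcp_tip(x,dy=0,dz=0): return hole+(x-.0968)*J+dy*u(114.3)+(dz-.0194)*up   # tip at x ahead of post mouth
def tipnow():
    S=manip.state();C=rot(S["tool_rot"]);p=S["tool_pos"]+C.apply([.0968,0,-.0194])-hole;print("tip in hole frame",p@J,p@u(114.3),p[2])
E
python3 - <<'E'
from d import *
delta(tcp_tip(-.030),[0,0,-1],u(-65.7));tipnow()
E
```

```text
time: 17.23
tool_pos: [0.4721, -0.0355, 0.1545]
tool_rot: [-0.001, 0.978, 0.21, -0.003]
contact_force: [0.5, 0.4, -1.6]
gripper_width: 0.215
grasp_force: 58.6
time: 17.85
tool_pos: [0.5288, 0.0563, 0.0688]
tool_rot: [-0.001, 0.978, 0.21, -0.005]
contact_force: [-0.4, 0.6, -2.2]
gripper_width: 0.209
grasp_force: 58.8
shift [ 0.0497  0.0032 -0.0043] rows 0.7996754885256531 | turn [-0.005   0.01   -0.0013] rows 0.05980320866051736 | shift after turn [ 0.0497  0.0033 -0.0038]
tcp [0.5288 0.0563 0.0688] x,y,z [ 0.9119  0.4103 -0.01    0.4103 -0.9119 -0.005  -0.0112  0.0005 -0.9999] J [-0.0339 -0.0015  1.9542  0.0001  1.2001  1.114 ] t 17.85 w 0.20918190143504942 g 58.78995358943939 F [-0.4345  0.5925 -2.2389]
tip in hole frame -0.07953956387361934 0.0030526809249438276 -0.004757574269746143
```

```bash

python3 shift.py '[[0,0.012,0.001,-0.0014,-0.0025,0.005,0],[0,0.019,0.001,-0.0014,-0.0025,0.005,0],[0,0.0187,0.0012,-0.0014,0,0,0],[0,0,0,0,0,0,0],[0,0,0,0,0,0,0]]'
python3 - <<'E'
from d import *
delta(tcp_tip(-.030),[0,0,-1],u(-65.7));tipnow()
s=manip.grab_frame("scene")[:,:,::-1];t=manip.grab_frame("top")[:,:,::-1]
cv2.imwrite("pics/s5.png",s);cv2.imwrite("pics/t5.png",t)
cv2.imwrite("pics/g5.png",cv2.resize(np.hstack([s[220:320,340:440],t[160:260,255:355]]),None,fx=4,fy=4,interpolation=cv2.INTER_CUBIC))
E
```

```text
time: 18.48
tool_pos: [0.579, 0.0732, 0.0782]
tool_rot: [0.001, 0.978, 0.21, 0.005]
contact_force: [0.8, -0.2, -1.7]
gripper_width: 0.215
grasp_force: 58.8
shift [-0.0031 -0.002   0.0055] rows 0.10620252723644683 | turn [ 0.0042 -0.0089 -0.0004] rows 0.052455630509349295 | shift after turn [-0.003  -0.002   0.0056]
tcp [0.579  0.0732 0.0782] x,y,z [ 0.9115  0.4111  0.0089  0.4111 -0.9116  0.0042  0.0099 -0.0001 -1.    ] J [-0.0016  0.0924  1.8393 -0.0001  1.2     1.1455] t 18.475 w 0.21483552187301222 g 58.750412464141846 F [ 0.8385 -0.16   -1.7361]
tip in hole frame -0.027150401613908397 -0.0019615896959652487 0.006419871461783716
```

View pics/g5.png

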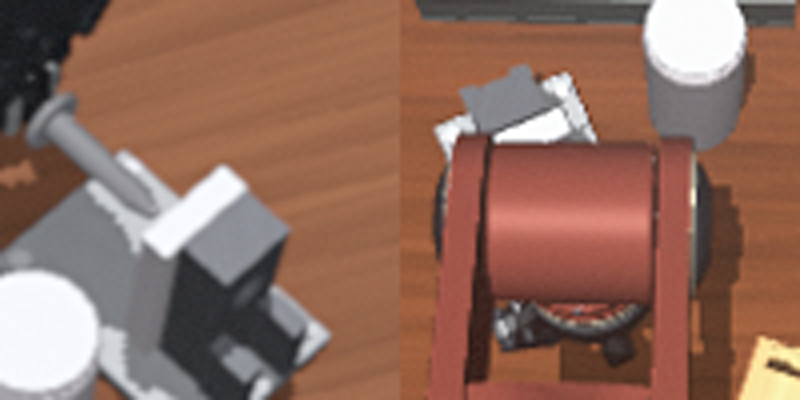

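The pin points at the plate about 15 mm short of it and looks lined up with the post, at scene (378,272). The arm's reading was still settling, so I hold still and reread.

```bash

for i in 1 2 3; do python3 shift.py '[[0,0,0,0,0,0,0]]' >/dev/null; python3 - <<'E'
from d import *
tipnow();S=manip.state();print(S["tool_pos"],rot(S["tool_rot"]).as_matrix().T[0])
E
done
python3 - <<'E'
from d import *
delta(tcp_tip(-.030),[0,0,-1],u(-65.7))
E
```

```text
tip in hole frame -0.02770064154261006 -0.0015515488187459114 0.005532570840994566
[0.5783 0.0734 0.0774] [0.9114 0.4115 0.008 ]
tip in hole frame -0.027539548416033104 -0.0015174094468663505 0.005503238980040959
[0.5785 0.0734 0.0773] [0.9113 0.4117 0.008 ]
tip in hole frame -0.027396615430341185 -0.001543698649280808 0.0055262959646708715
[0.5786 0.0735 0.0773] [0.9113 0.4117 0.0081]
shift [-0.0028 -0.0017  0.0047] rows 0.09171538433114032 | turn [ 0.0037 -0.0081  0.0002] rows 0.04726496167179345 | shift after turn [-0.0028 -0.0016  0.0047]
tcp [0.5786 0.0735 0.0773] x,y,z [ 0.9113  0.4117  0.0081  0.4117 -0.9113  0.0037  0.0089 -0.0001 -1.    ] J [-0.0012  0.0932  1.84   -0.0001  1.1995  1.1452] t 18.95 w 0.2132374764257197 g 58.75064134597778 F [ 0.6516 -0.6587 -1.34  ]
```

```bash

python3 shift.py '[[0,0,-0.0016,0.0047,0.0037,-0.0081,0],[0,0,0,0,0,0,0],[0,0,0,0,0,0,0],[0,0,0,0,0,0,0]]' >/dev/null
python3 - <<'E'
from d import *
delta(tcp_tip(-.016),[0,0,-1],u(-65.7));tipnow()
# re-measure tip in scene against model, and direction to the hole
s=manip.grab_frame("scene")[:,:,::-1];cv2.imwrite("pics/s6.png",s)
S=manip.state();C=rot(S["tool_rot"]);print("expected tip px",proj("scene",S["tool_pos"]+C.apply([.0968,0,-.0194])),"collar px",proj("scene",S["tool_pos"]+C.apply([.0268,0,-.0194])))
E
```

```text
shift [ 0.011  -0.0001  0.0001] rows 0.17584901482200183 | turn [ 0.0001 -0.0001  0.0004] rows 0.002159084825931054 | shift after turn [ 0.011  -0.0001  0.0001]
tcp [0.5782 0.075  0.0727] x,y,z [ 0.9112  0.4119  0.0001  0.4119 -0.9112  0.0001  0.0002 -0.     -1.    ] J [ 0.0014  0.1041  1.8369 -0.      1.2005  1.1477] t 19.45 w 0.21042252531356476 g 58.75067710876465 F [-0.1084  0.3056 -1.9495]
tip in hole frame -0.026991952166250374 -5.152573067936005e-05 0.0001343855285787232
expected tip px [[379.2447 274.3287]] collar px [[354.3749 251.749 ]]
```

```bash

python3 shift.py '[[0,0.006,0,0,0,0,0],[0,0.006,0,0,0,0,0],[0,0.006,0,0,0,0,0],[0,0,0,0,0,0,0]]'
python3 shift.py '[[0,0.004,0,0,0,0,0],[0,0.004,0,0,0,0,0],[0,0.004,0,0,0,0,0],[0,0,0,0,0,0,0]]'
python3 - <<'E'
from d import *
delta(tcp_tip(.054),[0,0,-1],u(-65.7));tipnow()
E
```

```text
time: 20.0
tool_pos: [0.5951, 0.0826, 0.0727]
tool_rot: [0.0, 0.978, 0.211, 0.0]
contact_force: [0.1, 0.4, -0.7]
gripper_width: 0.211
grasp_force: 58.8
time: 20.5
tool_pos: [0.6058, 0.0874, 0.0727]
tool_rot: [0.0, 0.978, 0.211, 0.0]
contact_force: [-0.7, 0.1, -1.2]
gripper_width: 0.214
grasp_force: 58.7
shift [ 0.0507 -0.      0.0002] rows 0.8117816617134599 | turn [ 0.0001 -0.0002  0.0005] rows 0.0030300986411168082 | shift after turn [ 0.0507 -0.0001  0.0001]
tcp [0.6058 0.0874 0.0727] x,y,z [ 0.9112  0.412   0.0002  0.412  -0.9112  0.0001  0.0002 -0.     -1.    ] J [ 0.0218  0.1682  1.7658 -0.      1.2074  1.168 ] t 20.5 w 0.21445287707736288 g 58.72303247451782 F [-0.6893  0.0943 -1.2025]
tip in hole frame 0.0032597111941372356 -1.444001777467319e-05 0.00016992990504720307
```

No contact so far: the tip is through the plate and at the post's mouth. I continue in small steps.

```bash

python3 shift.py '[[0,0.004,0,0,0,0,0],[0,0.004,0,0,0,0,0],[0,0.004,0,0,0,0,0],[0,0,0,0,0,0,0]]'
python3 shift.py '[[0,0.005,0,0,0,0,0],[0,0.005,0,0,0,0,0],[0,0.005,0,0,0,0,0],[0,0,0,0,0,0,0]]'
python3 - <<'E'
from d import *
delta(tcp_tip(.054),[0,0,-1],u(-65.7));tipnow();print(manip.state()["ft_torque"])
E
```

```text
time: 21.0
tool_pos: [0.6168, 0.0927, 0.0729]
tool_rot: [-0.0, 0.978, 0.211, 0.0]
contact_force: [-0.4, 1.5, 0.4]
gripper_width: 0.214
grasp_force: 58.9
time: 21.5
tool_pos: [0.6308, 0.099, 0.0729]
tool_rot: [-0.0, 0.978, 0.211, 0.001]
contact_force: [-1.9, 1.8, 2.0]
gripper_width: 0.209
grasp_force: 59.2
shift [0.0232 0.0002 0.0004] rows 0.3711054218975061 | turn [-0.0002 -0.0014  0.0007] rows 0.008598131379220669 | shift after turn [0.0232 0.0002 0.0003]
tcp [0.6308 0.099  0.0729] x,y,z [ 0.9111  0.4122  0.0014  0.4122 -0.9111 -0.0002  0.0012  0.0007 -1.    ] J [0.0389 0.2245 1.7004 0.0007 1.2154 1.1846] t 21.5 w 0.2094683488611529 g 59.173062443733215 F [-1.916   1.8195  1.9702]
tip in hole frame 0.030780814439609044 0.00023782306113316108 0.0004743780182688978
[0.5378 0.1024 0.2014]
```

```bash

python3 shift.py '[[0,0.005,0,0,0,0,0],[0,0.005,0,0,0,0,0],[0,0.005,0,0,0,0,0],[0,0.004,0,0,0,0,0],[0,0,0,0,0,0,0]]'
python3 shift.py '[[0,0.002,0,0,0,0,0],[0,0,0,0,0,0,0]]'
python3 - <<'E'
from d import *
tipnow()
E
python3 shift.py '[[0,0.0015,0,0,0,0,0],[0,0,0,0,0,0,0]]'
python3 - <<'E'
from d import *
tipnow()
E
```

```text
time: 22.12
tool_pos: [0.6475, 0.1068, 0.073]
tool_rot: [-0.0, 0.978, 0.211, -0.0]
contact_force: [-4.6, 3.3, 3.6]
gripper_width: 0.21
grasp_force: 59.3
time: 22.38
tool_pos: [0.649, 0.1075, 0.073]
tool_rot: [-0.0, 0.978, 0.211, -0.0]
contact_force: [-6.2, 2.5, 3.6]
gripper_width: 0.209
grasp_force: 59.4
tip in hole frame 0.050886928455015634 0.000461210355605565 0.0002818806304851207
time: 22.62
tool_pos: [0.6502, 0.1081, 0.073]
tool_rot: [-0.0, 0.978, 0.211, -0.001]
contact_force: [-5.9, 2.0, 4.4]
gripper_width: 0.212
grasp_force: 59.4
tip in hole frame 0.05224467868171408 0.0004997291297325002 0.0002399403929470023
```

```bash

python3 shift.py '[[0,0.0015,0,0,0,0,0],[0,0,0,0,0,0,0]]'
python3 shift.py '[[0,0.001,0,0,0,0,0],[0,0,0,0,0,0,0]]'
python3 shift.py '[[0,0.001,0,0,0,0,0],[0,0,0,0,0,0,0]]'
python3 - <<'E'
from d import *
tipnow()
E
```

```text
time: 22.88
tool_pos: [0.6516, 0.1087, 0.073]
tool_rot: [-0.0, 0.978, 0.211, -0.001]
contact_force: [-6.3, 1.8, 4.8]
gripper_width: 0.215
grasp_force: 59.4
time: 23.12
tool_pos: [0.6524, 0.1091, 0.073]
tool_rot: [-0.0, 0.978, 0.211, -0.001]
contact_force: [-6.2, 2.0, 4.7]
gripper_width: 0.214
grasp_force: 59.4
time: 23.38
tool_pos: [0.6533, 0.1095, 0.0731]
tool_rot: [-0.0, 0.978, 0.211, -0.001]
contact_force: [-6.9, 1.6, 5.0]
gripper_width: 0.211
grasp_force: 59.5
tip in hole frame 0.055644387424102784 0.0005530462857624699 0.0003189568815473304
```

```bash

python3 shift.py '[[0,0.001,0,0,0,0,0],[0,0,0,0,0,0,0]]'
python3 shift.py '[[0,0.001,0,0,0,0,0],[0,0,0,0,0,0,0]]'
python3 shift.py '[[0,0.001,0,0,0,0,0],[0,0,0,0,0,0,0]]'
python3 - <<'E'
from d import *
tipnow()
s=manip.grab_frame("scene")[:,:,::-1];t=manip.grab_frame("top")[:,:,::-1]
cv2.imwrite("pics/g6.png",cv2.resize(np.hstack([s[220:320,340:440],t[160:260,255:355]]),None,fx=4,fy=4,interpolation=cv2.INTER_CUBIC))
E
```

```text
time: 23.62
tool_pos: [0.6535, 0.1096, 0.073]
tool_rot: [-0.0, 0.978, 0.211, -0.002]
contact_force: [-9.0, 1.6, 6.7]
gripper_width: 0.213
grasp_force: 59.7
time: 23.88
tool_pos: [0.6536, 0.1096, 0.0729]
tool_rot: [-0.0, 0.978, 0.211, -0.003]
contact_force: [-12.7, -0.2, 7.8]
gripper_width: 0.215
grasp_force: 59.9
time: 24.12
tool_pos: [0.6537, 0.1098, 0.0729]
tool_rot: [0.0, 0.978, 0.211, -0.004]
contact_force: [-15.6, -1.7, 11.2]
gripper_width: 0.211
grasp_force: 60.1
tip in hole frame 0.0562761617350638 0.0005682099795673277 -0.0005322508073704879
```

View pics/g6.png

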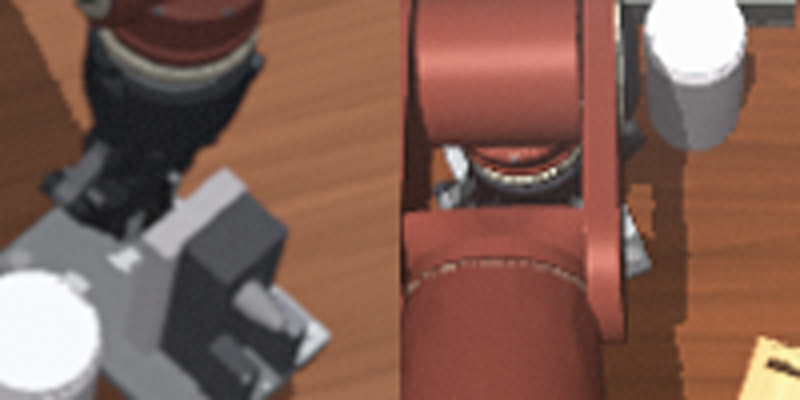

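The tip is now visible behind the post at about scene (407,297). The tool stopped advancing as the force rose to about 16 N, so the collar is home. I relax, release, and go straight up.

```bash

python3 shift.py '[[0,-0.0022,0,-0.0003,0,0,0],[0,0,0,0,0,0,0]]'
python3 shift.py '[[0.6,0,0,0,0,0,0],[0.6,0,0,0,0,0,0],[0.6,0,0,0,0,0,0],[0.6,0,0,0,0,0,0],[0.6,0,0,0,0,0,0]]'
python3 shift.py '[[0.6,0,0,-0.01,0,0,0],[0.6,0,0,-0.02,0,0,0],[0.6,0,0,-0.04,0,0,0],[0.6,0,0,-0.05,0,0,0],[0.6,0,0,-0.05,0,0,0]]'
python3 shift.py '[[0.6,-0.05,0,0,0,0,0],[0.6,-0.06,0,0,0,0,0],[0.6,-0.06,0,0,0,0,0],[0.6,-0.05,0,0,0,0,0],[0.6,0,0,0,0,0,0]]'
python3 - <<'E'
from d import *
s=manip.grab_frame("scene")[:,:,::-1];t=manip.grab_frame("top")[:,:,::-1]
cv2.imwrite("pics/g7.png",cv2.resize(np.hstack([s[220:340,340:440],t[160:280,255:355]]),None,fx=4,fy=4,interpolation=cv2.INTER_CUBIC))
E
```

```text
time: 24.48
tool_pos: [0.6537, 0.1097, 0.0732]
tool_rot: [-0.0, 0.978, 0.211, -0.001]
contact_force: [-6.9, 1.8, 4.7]
gripper_width: 0.214
grasp_force: 59.6
time: 25.1
tool_pos: [0.6546, 0.1094, 0.0729]
tool_rot: [0.0, 0.978, 0.211, 0.0]
contact_force: [0.7, -0.4, -0.3]
gripper_width: 0.599
grasp_force: 0.0
time: 25.72
tool_pos: [0.6546, 0.1096, 0.2466]
tool_rot: [0.0, 0.978, 0.211, 0.001]
contact_force: [1.7, -0.6, 0.2]
gripper_width: 0.593
grasp_force: 0.0
time: 26.35
tool_pos: [0.4522, 0.0182, 0.2445]
tool_rot: [0.001, 0.978, 0.21, 0.002]
contact_force: [-0.3, 0.2, -0.2]
gripper_width: 0.6
grasp_force: 0.0
```

View pics/g7.png

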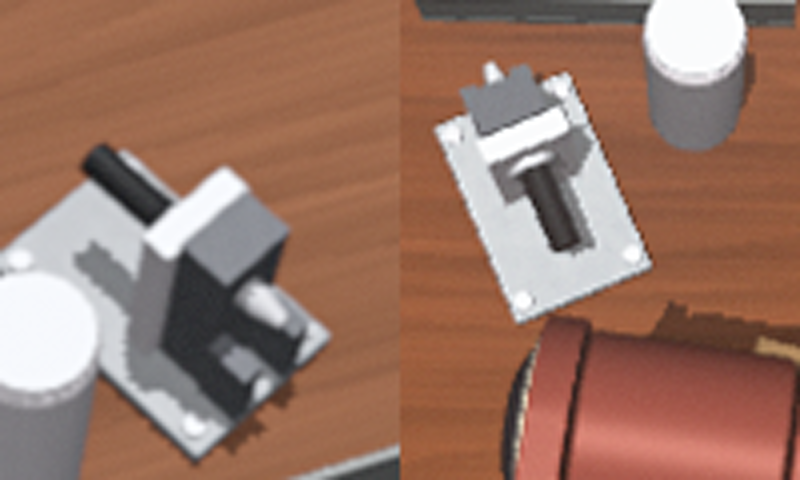

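The plate stands flat on the post with the pin through both and the tip out behind. The handle end is at scene (365.5,259.5) and top view (295.7,221). One last check of collar seating from the handle end before handing in.

```bash
python3 - <<'E'
from d import *
X,G=tri([(365.2,259.5)],[(295.7,221.5)]);r=X[0]-hole;print("handle end in hole frame",r@J,r@u(114.3),r[2],G,"ideal -0.076 0 0")
print(proj("top",hole-.076*J),proj("scene",hole-.076*J),proj("scene",hole-.066*J))
E
```

```text
handle end in hole frame -0.07397660938915994 0.004581787580848407 -0.007643281628668369 [0.0057] ideal -0.076 0 0
[[296.3941 220.5566]] [[361.736  258.4388]] [[365.2666 261.647 ]]
```

```bash
python3 -c "
from plant import manip
print(manip.job_done())"
```

```text
the job is handed in; nothing more can be done
None
```

The job is handed in at about 27 s of robot time: the plate stands upright, hole end up, against the post, with the pin pushed through both until its collar stopped on the plate, the gripper clear and the bystanders untouched; no verdict was returned.

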